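# Click the test box's selector wheel to its mark

## Robot

A 7-joint arm with a two-finger parallel gripper is mounted at the origin on the work surface. World frame = base frame: x ahead of the robot, y to its left, z up, the work surface at z = 0. Lengths are in m, angles in rad, forces in N, time in s.
With the tool pointing down it reaches from about 0.35 to 0.9 m from the base axis. Payload 7.2 kg.
Tool frame: the origin (TCP) lies midway between the tips of the shut fingers; the grasp point (between the pads) lies 19 mm behind it (robot.hold_point_z is the z of the grasp point in the tool frame, in m); z points along the fingers, y is the line along which they close (so a half turn about z gives the same grasp; the last joint's range is limited). The gripper opens to 85 mm and grips with 20 to 120 N. Pads are 22 mm wide; open, the fingers measure 114 mm over their backs; the gripper's body (76 mm by 85 mm) begins 54 mm behind the grasp point. The pads swing forward as they close: fully open they stand 13 mm farther back than shut.
Start: joints at [1.199, 0.411, -0.013, 1.596, 0.006, 1.134, -0.082], TCP at [0.187, -0.596, 0.211] pointing down, gripper open.
Joint ranges: [-2.95, 2.95], [-0.29, 1.99], [-1.47, 1.44], [0.14, 2.54], [-1.03, 4.17], [0.13, 1.85], [-2.86, 2.86]. Speed limits (rad/s): [2.39, 2.39, 3.01, 3.01, 3.14, 3.14, 3.14].

## Interface

Orientations are given as a unit quaternion [x, y, z, w].
In Python, from cell import observe, viewer, order, nets, robot gives the robot as it stands. The module is installed in compiled form; this text tells all that it offers.
- The arm moves only by the tool step_arm, never from a script. Its argument "increments" is a list of rows, each a list of 7 numbers: the gripper's target within -1 to 1 (fully open at 1, half-way at 0, shut at -1), then the shift along the world's x, y, z in m, then the turn, a rotation vector about the world's x, y, z in rad. A call has 1 to 8 rows; each row is the pose to reach, as a shift and turn from the pose commanded when the call began; what a row does not reach only later rows make up. A row lasts 1/10 s, in which the tool goes at most 50 mm and 8.59 degrees, less where a joint would pass 70% of its speed; a pose out of reach is approached as far as the arm can. A call with a gripper value outside its range is refused whole. The fingers move at their own pace and stop on an object; "newtons" is the grip in N (left out, the last holds). Time passes only in rows, so rows that repeat a pose let the fingers close. It gives the time, the measured TCP pose, the force, the opening and the grip force at its end, in the units of the state.
- observe(): the state, without advancing time (a new reading comes with each control period).
- viewer.camera(name): name is "scene" or "top" or "wrist"; returns the picture (420x560x3 uint8, red, green, blue); there is no depth.
- viewer.camera_info(name): a dict with "fx", "fy", "cx", "cy" (pixels), "world_to_cam" (4x4, takes a point from world to camera coordinates). Camera axes: x right, y down, z forward; pixel columns grow to the right and rows downward; lengths in m; the calibration is good to about 2 mm. The wrist camera is an equidistant fisheye: a pixel r from the principal point sees the ray r / f radians off the axis. A picture is of the moment at which its call begins: read the wrist's pose just before it. camera_info takes no time and is no camera call; for the wrist camera it gives the pose at the moment of the call.
- order.finish_job(): hands the job in; it is judged then, once.
Trained networks look in the newest picture that a camera, given by its name, has taken for a name from the list of things; names that differ only in an ending like _2 or _b are one class to them, and where a whole thing is asked for, a point or a joint stands for the part that bears it (a point fixed in the world has none). Each returns a list of dicts, best first, with "p" (0 to 1); they miss things now and then, are a little off and sometimes report something else, mostly with a low value. They report only what shows in the picture. A call takes as long as a camera call.
- nets.look_for(query, camera): "centre" ([x, y, z] in m, in the coordinates of the camera as it stood for that picture, good to about 4 mm: the middle of the surface that is visible of it).
- nets.outline_of(query, camera): "mask" (420x560 bool, what is visible of it).
The state is a dict: "time": time; "q": joint angles; "qvel": joint speeds; "tau": joint torques, N m; "tcp_pos": TCP position; "tcp_rot": TCP orientation; "ft_force": force on the tool from outside, world axes, zero at the start; "moment": the same for the moment, N m; "finger_gap": finger opening in m; "finger_force": force on a finger pad.
Only numpy, scipy, OpenCV 4.12 (cv2) and the standard library are available. Lean on these libraries where they do the work, as an engineer would, in place of code of your own. Each camera call takes 0.05 s, during which the arm holds its last target. There are 200 camera calls.

## Task

On the phone-repair bench, set the test box's large selector wheel to its test position: with a fingertip, lightly flick the wheel's lobed edge counter-clockwise (seen from above) click by click, until the lobe with the bright index rib rests in the click exactly opposite the small fixed pointer cone. Let the wheel settle in the click just before that one, then give the last flick, and never go past the pointer. Only push with the outside of the fingers: do not grip, shove or lift the box or its wheels, do not turn the smaller wheel, and leave everything else on the bench where it is.

Things in the scene. Friction and masses are not known exactly. Their poses are not given: they have to be found in the camera images.
- tester: loose grey steel test box on rubber feet, 140 (x) by 250 (y) mm, case top 45 mm above the bench, about 1.7 kg; origin at the centre of its underside, z up, its -x side looks roughly to the robot. On it: the large selector wheel (vertical axis at x 0, y +58 mm), a smaller one (64 mm diameter, 69 mm tops, at x 0, y -75 mm) and a pointer cone beyond the large wheel
- selector_centre (a point): on the large wheel's vertical axis, level with its lobe tops (75 mm above the bench); axes as the box. Black disc of 42 mm radius, its upper face 59 mm above the bench, with 8 equal upright lobes on the rim 45 degrees apart: 8 mm wide along the rim, from 36 to 50 mm radius, 16 mm above the disc, gaps 20 to 30 mm. In every click lobes stand at 0, 45, 90... degrees from the box's x axis
- index_lobe (a point): top of the one lobe marked by the bright aluminium index rib (2 mm high, from the hub to this lobe and over its top); 43 mm from the wheel's axis, 75 mm above the bench; turns with the wheel. A hub 3 mm high is all else that stands on the disc
- pointer_tip (a point): tip of the fixed aluminium pointer cone on the case, 53 mm from the wheel's axis on the box's +x side (away from the robot), 51 mm above the bench, pointing at the wheel
- selector (a joint): angle of the large wheel, rad: 0 with the index lobe at the pointer, growing counter-clockwise from above; a click every 0.785 (45 degrees). Starts 2 to 4 clicks short (about -1.57, -2.36 or -3.14); stop at -3.9. A sprung detent holds each click: about 2 N along the rim on a lobe makes it give; pushed over half a click and let go it snaps on into the next click, else back
- trim (a joint): angle of the smaller wheel in rad, 0 at the start; turns stiffly with no clicks; to be left alone
- phone: loose bystander: black phone lying flat, 150 x 72 x 8 mm, origin at the centre of its underside, x along its length
- frame: loose bystander: opened aluminium phone mid-frame lying flat, 150 x 72 x 6 mm, origin at the centre of its underside
- driver: loose bystander: small screwdriver, 150 mm long, lying on the mat, x along it
- jar: loose bystander: small closed jar, 48 mm diameter, 60 mm tall, upright just left of the test box, origin at the centre of its underside
- carton: loose bystander: flat white carton 90 x 160 x 30 mm, origin at the centre of its underside
- screw_tray: loose bystander: white divided screw tray 80 x 60 x 18 mm, right of the test box
- brush: loose bystander: small brush, 140 mm long, lying on the mat

How it is judged:
On the way, in this order (a step that is already met when the one before it is completed fails the run):
1. the selector has settled in the last click before the mark (value of joint selector between -0.985398 and -0.585398 rad), for 0.2 s.
2. the selector has settled in the click at the mark (value of joint selector between -0.15 and 0.15 rad), for 0.2 s.
At the end, for the whole second after the job is handed in: The selector rests in the click at the pointer (joint within 0.15 rad of 0, still); the smaller wheel is within 0.2 rad of its start, the box within 20 mm of its start and upright, every bystander within 25 mm of its start (all of step 2 and velocity of joint selector between -0.2 and 0.2 rad/s and value of joint trim between -0.2 and 0.2 rad and distance of tester from where it was at the start of the episode below 0.02 m and angle between tester's own z axis and vertical below 0.05 rad and linear speed of tester below 0.02 m/s and distance of each of phone, frame, driver, jar, carton, screw_tray, brush from where it was at the start of the episode below 0.025 m); the robot touches nothing.
It fails at once if the selector was turned past the mark, towards the next click (value of joint selector above 0.4 rad).
It fails at once if the smaller wheel was turned (value of joint trim above 0.25 rad or value of joint trim below -0.25 rad).
It fails at once if the box was shoved or lifted (distance of tester from where it was at the start of the episode above 0.025 m or height (world z) of tester above 0.008 m).
It fails at once if the box or a wheel was gripped or pressed hard (over 20 N) (contact force between the fingers and tester above 20 N).
It fails at once if a bystander was moved or lifted (distance of any of phone, frame, driver, jar, carton, screw_tray, brush from where it was at the start of the episode above 0.03 m).
It also fails if it takes over 51 s, if anything falls off the work surface, if the arm or the gripper's body presses on something with over 40 N, if the wrist force passes 120 N, or if a joint passes its speed limit or range.

## Working session

There is one attempt and no reset: what is moved stays moved. The work goes in short steps, Python scripts to look and compute and a tool call to move; the robot and the scene stay as the last step left them, time stands still between calls to the robot, and variables do not carry over. Pictures are saved under pics/ and viewed, at most 10 in all, crops included, and the job is handed in when it is done.

Besides the shell and the picture viewer there is one more tool, called after ">>>" as name(argument=value, ...), one argument or row to a line, values as JSON. step_arm: Moves the arm, as the interface text tells. Its arguments: {"type":"object","properties":{"increments":{"type":"array","items":{"type":"array","items":{"type":"number"}}},"newtons":{"type":"number"}},"required":["increments"]}

```bash
mkdir -p pics; cat > h.py <<'E'
import numpy as np, cv2
from cell import observe, viewer, order, nets, robot
def toworld(cam,p):
    T=np.linalg.inv(viewer.camera_info(cam)["world_to_cam"]); return (T@np.r_[p,1])[:3]
def atz(cam,u,v,z):
    i=viewer.camera_info(cam); T=np.linalg.inv(i["world_to_cam"])
    d=T[:3,:3]@np.array([(u-i["cx"])/i["fx"],(v-i["cy"])/i["fy"],1]); o=T[:3,3]
    return o+d*(z-o[2])/d[2]
def px(cam,p):
    i=viewer.camera_info(cam); c=np.array(i["world_to_cam"])@np.r_[p,1]
    return np.array([c[0]/c[2]*i["fx"]+i["cx"],c[1]/c[2]*i["fy"]+i["cy"]])
def save(n,im): cv2.imwrite("pics/"+n,im[:,:,::-1])
E
python3 - <<'E'
from h import *
np.set_printoptions(precision=4,suppress=True)
s=observe(); print(s["time"],s["tcp_pos"],s["tcp_rot"],s["finger_gap"],robot.hold_point_z)
for c in("top","scene"):
    im=viewer.camera(c); save(c+"0.png",im)
    for q in("tester","selector_centre","index_lobe","pointer_tip","trim","jar"):
        r=nets.look_for(q,c)
        print(c,q,[(round(x["p"],2),toworld(c,x["centre"])) for x in r[:2]])
E
```

```text
0.0 [ 0.1868 -0.5959  0.2099] [ 0.9885  0.1513 -0.0002 -0.0008] 0.085375775028173 -0.0187
top tester [(0.64, array([ 0.513 , -0.1447,  0.0411]))]
top selector_centre [(0.63, array([ 0.5151, -0.1449,  0.0407]))]
top index_lobe [(0.94, array([ 0.4911, -0.0933,  0.0619])), (0.55, array([0.4324, 0.0038, 0.0585]))]
top pointer_tip [(0.56, array([ 0.5118, -0.142 ,  0.0467]))]
top trim [(0.87, array([ 0.5503, -0.2169,  0.0574])), (0.25, array([ 0.3521, -0.1499,  0.0052]))]
top jar [(0.68, array([0.4304, 0.0033, 0.0571]))]
scene tester [(0.74, array([ 0.5377, -0.1313,  0.04  ])), (0.61, array([ 0.7046, -0.1641,  0.0308]))]
scene selector_centre [(0.71, array([ 0.5359, -0.129 ,  0.0432]))]
scene index_lobe [(0.8, array([ 0.4883, -0.0954,  0.0599]))]
scene pointer_tip [(0.68, array([ 0.5359, -0.1348,  0.0441]))]
scene trim [(0.71, array([ 0.553 , -0.2114,  0.0634]))]
scene jar [(0.64, array([ 0.357 , -0.1474,  0.01  ])), (0.61, array([0.441 , 0.0099, 0.0474]))]
```

```bash
python3 - <<'E'
from h import *
im=cv2.imread("pics/top0.png"); 
u,v=px("top",[0.51,-0.12,0.06]).astype(int); print(u,v)
x0,y0=max(u-100,0),max(v-75,0); c=im[y0:y0+150,x0:x0+200]; print(x0,y0)
cv2.imwrite("pics/top_c.png",cv2.resize(c,None,fx=4,fy=4,interpolation=cv2.INTER_CUBIC))
E
```

```text
323 242
223 167
```

View pics/top_c.png

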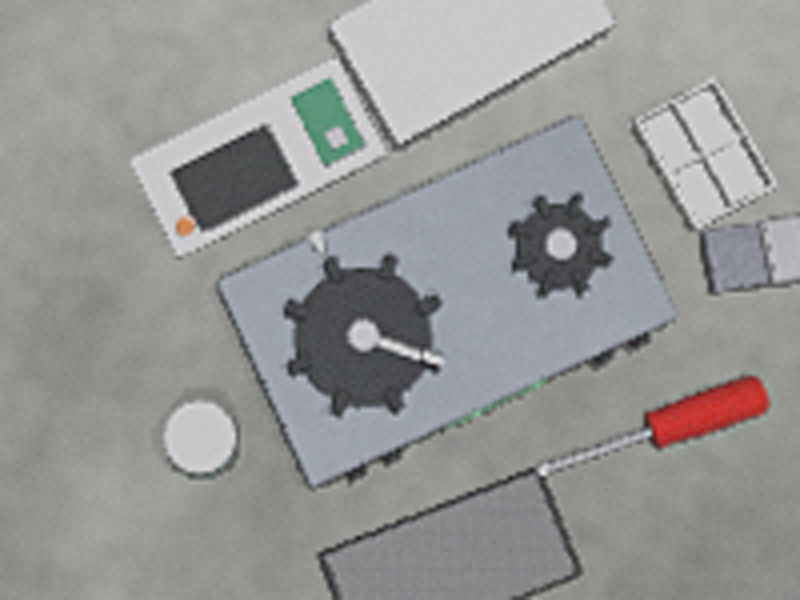

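View pics/scene0.png

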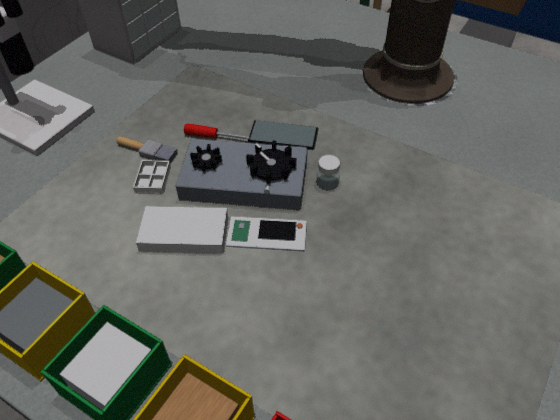

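View pics/top0.png

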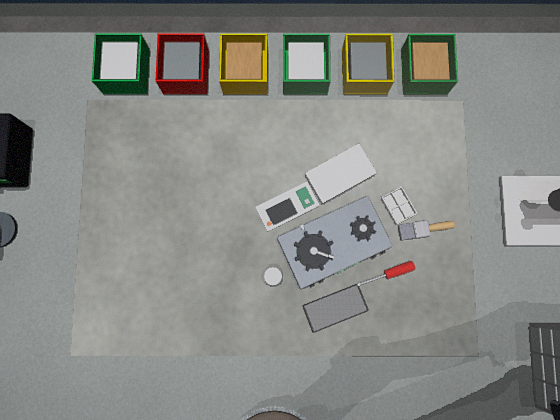

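```bash
python3 - <<'E'
from h import *
np.set_printoptions(precision=4,suppress=True)
g=lambda x,y,z:atz("top",223+x/4,167+y/4,z)
hub=g(364,335,.062); tr=g(561,244,.066); pt=g(322,250,.051); il=g(437,361,.077)
print(hub,tr,pt,il,np.linalg.norm(hub-tr))
for c in ((220,282),(580,118),(675,318),(313,487)): print(g(*c,.045))
d=hub-tr; yaw=np.arctan2(d[1],d[0])-np.pi/2
print("yaw",yaw,np.linalg.norm((pt-hub)[:2]),np.linalg.norm((il-hub)[:2]))
a=np.arctan2(*(il-hub)[1::-1]); b=np.arctan2(*(pt-hub)[1::-1]); print("idx rel box deg",np.degrees(a-yaw),"ptr",np.degrees(b-yaw))
R=observe()["tcp_rot"]
from scipy.spatial.transform import Rotation as Ro
print(Ro.from_quat(R).as_matrix())
E
```

```text
[ 0.491  -0.0955  0.062 ] [ 0.5457 -0.215   0.066 ] [ 0.544 -0.071  0.051] [ 0.4742 -0.1378  0.077 ] 0.1314925273773751
[ 0.525  -0.0086  0.045 ]
[ 0.6274 -0.2322  0.045 ]
[ 0.5028 -0.2868  0.045 ]
[ 0.4008 -0.0648  0.045 ]
yaw 0.4290604485360132 0.05839117920616221 0.04549260875099161
idx rel box deg -136.2277452638461 ptr 0.20292577165523695
[[ 0.9542  0.2992  0.0001]
 [ 0.2992 -0.9542 -0.    ]
 [ 0.      0.0001 -1.    ]]
```

The crops show the index rib at hub px (314,251) pointing to (332,257). That puts the lobe at −135° from the pointer, so the wheel is 3 clicks short. The box yaw is 24.6° and the wheel centre is about (0.4905, −0.0955). I'll carry the shut fingers round the rim inside one lobe gap, starting from the gap at world 137°.

>>> step_arm(
  increments=[
    [-1,0.2546,0.546,0,0,0,0.518],
    [-1,0.2546,0.546,0,0,0,0.518],
    [-1,0.2546,0.546,0,0,0,0.518],
    [-1,0.2546,0.546,0,0,0,0.518],
    [-1,0.2546,0.546,0,0,0,0.518],
    [-1,0.2546,0.546,0,0,0,0.518],
    [-1,0.2546,0.546,0,0,0,0.518],
    [-1,0.2546,0.546,0,0,0,0.518],
  ],
  newtons=20,
)

```text
time: 1.5
tcp_pos: [0.3565, -0.2321, 0.2111]
tcp_rot: [0.917, 0.399, 0.0, 0.001]
ft_force: [1.1, -0.5, 0.9]
finger_gap: 0.0002
finger_force: 0.0
```

>>> step_arm(
  increments=[
    [-1,0.085,0.182,0,0,0,0],
    [-1,0.085,0.182,0,0,0,0],
    [-1,0.085,0.182,0,0,0,0],
    [-1,0.085,0.182,0,0,0,0],
    [-1,0.085,0.182,0,0,0,0],
    [-1,0.085,0.182,-0.05,0,0,0],
    [-1,0.085,0.182,-0.1,0,0,0],
    [-1,0.085,0.182,-0.1,0,0,0],
  ],
)

```text
time: 2.3
tcp_pos: [0.4366, -0.0519, 0.1061]
tcp_rot: [0.917, 0.4, -0.004, -0.003]
ft_force: [-1.0, 0.3, 0.7]
finger_gap: 0.0
finger_force: 0.0
```

```bash
python3 - <<'E'
from h import *
np.set_printoptions(precision=4,suppress=True)
s=observe();print(s["time"],s["tcp_pos"],s["ft_force"],s["q"])
im=viewer.camera("wrist"); save("w1.png",im)
i=viewer.camera_info("wrist"); W=np.array(i["world_to_cam"])
def fp(p):
    c=(W@np.r_[p,1])[:3]; r=np.hypot(*c[:2]); th=np.arctan2(r,c[2]); return np.array([i["cx"],i["cy"]])+np.array([i["fx"],i["fy"]])*th*c[:2]/r
y=.429;C=np.array([.4905,-.0955])
for k in range(8):
    a=y+k*np.pi/4; print(k*45, fp(np.r_[C+.05*np.array([np.cos(a),np.sin(a)]),.075]))
print("hub",fp(np.r_[C,.062]),"tcp",fp(s["tcp_pos"]))
E
```

```text
2.3 [ 0.4366 -0.0519  0.1061] [-1.0283  0.2593  0.6585] [ 0.4717  0.2868 -0.5362  2.1058  0.1984  0.8075 -0.9345]
0 [412.9269 164.1556]
45 [356.6478 162.0595]
90 [312.5194 203.5628]
135 [310.5198 258.2397]
180 [346.3733 291.5666]
225 [396.2757 289.4393]
270 [435.2847 255.2629]
315 [443.7062 204.7105]
hub [374.4266 224.8299] tcp [275.7128 259.4701]
```

View pics/w1.png

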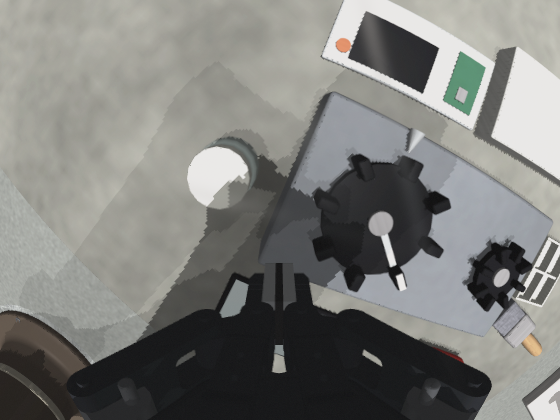

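```bash
cat > ov.py <<'E'
from h import *
import sys
def overlay(n,sel=-3*np.pi/4,C=(.4905,-.0955),y=.429,off=(300,140),k=4,sz=(200,150)):
    i=viewer.camera_info("wrist"); W=np.array(i["world_to_cam"]); im=viewer.camera("wrist")
    x0,y0=off; c=cv2.resize(im[y0:y0+sz[1],x0:x0+sz[0],::-1],None,fx=k,fy=k,interpolation=cv2.INTER_CUBIC)
    def fp(p):
        c=(W@np.r_[p,1])[:3]; r=np.hypot(*c[:2]); th=np.arctan2(r,c[2]); return np.array([i["cx"],i["cy"]])+np.array([i["fx"],i["fy"]])*th*c[:2]/r
    for j in range(8):
        a=y+j*np.pi/4+sel; e=np.array([np.cos(a),np.sin(a)]); t=np.array([-e[1],e[0]])
        P=[fp(np.r_[np.array(C)+r*e+s*t,.075]) for r,s in((.036,-.004),(.05,-.004),(.05,.004),(.036,.004))]
        P=((np.array(P)+.5-[x0,y0])*k).astype(np.int32); cv2.polylines(c,[P],True,(0,0,255) if j else (0,255,0),1)
    cv2.imwrite("pics/"+n,c)
    s=observe(); print(s["time"],s["tcp_pos"],s["qvel"].max() if hasattr(s["qvel"],"max") else max(s["qvel"]))
E
python3 - <<'E'
from ov import *
for _ in range(3): viewer.camera("wrist")
overlay("w2.png")
E
```

```text
2.55 [ 0.44278475 -0.05221459  0.11312369] 0.008063325183155577
```

View pics/w2.png

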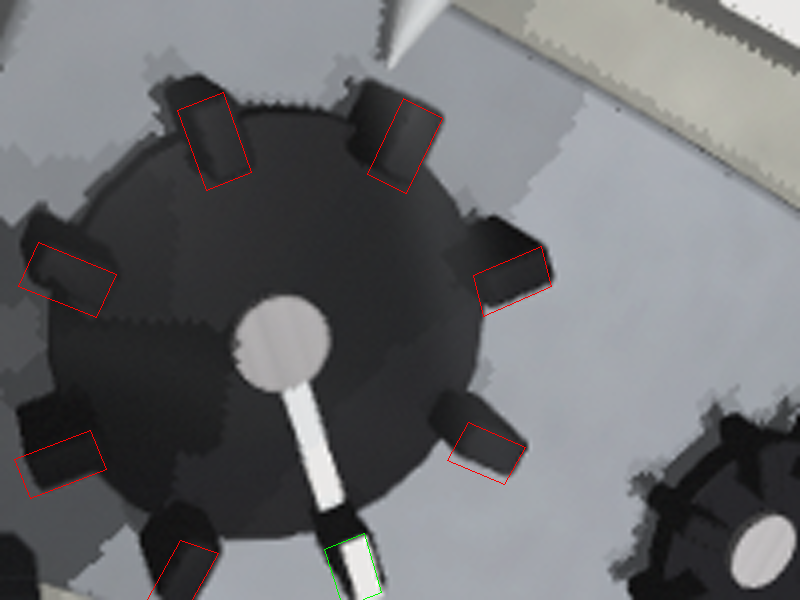

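```bash
python3 - <<'E'
from ov import *
from scipy.spatial.transform import Rotation as Ro
s=observe(); i=viewer.camera_info("wrist"); W=np.array(i["world_to_cam"]); im=viewer.camera("wrist")
R=Ro.from_quat(s["tcp_rot"]).as_matrix(); p=np.array(s["tcp_pos"])
c=cv2.resize(im[230:330,210:350,::-1],None,fx=5,fy=5,interpolation=cv2.INTER_CUBIC)
c=cv2.convertScaleAbs(c,alpha=2.2,beta=15)
def fp(p):
    c=(W@np.r_[p,1])[:3]; r=np.hypot(*c[:2]); th=np.arctan2(r,c[2]); return np.array([i["cx"],i["cy"]])+np.array([i["fx"],i["fy"]])*th*c[:2]/r
for a in(.011,-.011):
  for b in(-.0145,-.01,0,.01,.0145):
    u=(fp(p+R@[a,b,0])+.5-[210,230])*5; cv2.circle(c,tuple(u.astype(int)),3,(0,0,255),-1)
cv2.imwrite("pics/w3.png",c)
E
```

```text
(no output)
```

View pics/w3.png

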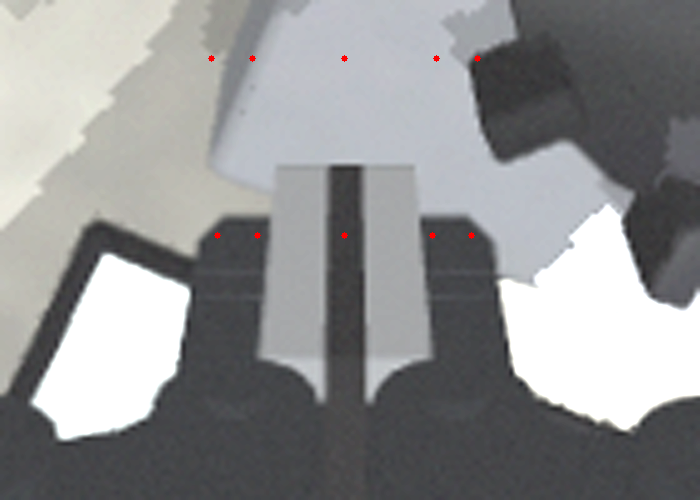

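```bash
python3 - <<'E'
from ov import *
from scipy.spatial.transform import Rotation as Ro
np.set_printoptions(precision=4,suppress=True)
s=observe(); i=viewer.camera_info("wrist"); W=np.array(i["world_to_cam"])
R=Ro.from_quat(s["tcp_rot"]).as_matrix(); p=np.array(s["tcp_pos"])
def fp(p):
    c=(W@np.r_[p,1])[:3]; r=np.hypot(*c[:2]); th=np.arctan2(r,c[2]); return np.array([i["cx"],i["cy"]])+np.array([i["fx"],i["fy"]])*th*c[:2]/r
cam=R.T@(np.linalg.inv(W)[:3,3]-p); print("cam in tool",cam, "axis",R.T@W[2,:3], s["time"],p)
for a in(.011,0,-.011):
  for z in(.0,-.01,-.02,-.03): print(a,z,[((fp(p+R@[a,b,z])+.5-[210,230])*5).round() for b in(0,.01)])
E
```

```text
cam in tool [ 0.079   0.0002 -0.1633] axis [-0.311  -0.0003  0.9504] 2.6 [ 0.4427 -0.0522  0.113 ]
0.011 0.0 [array([344.,  58.]), array([436.,  58.])]
0.011 -0.01 [array([344.,  96.]), array([441.,  95.])]
0.011 -0.02 [array([344., 137.]), array([447., 137.])]
0.011 -0.03 [array([344., 184.]), array([453., 183.])]
0 0.0 [array([344., 149.]), array([434., 149.])]
0 -0.01 [array([344., 190.]), array([439., 190.])]
0 -0.02 [array([344., 236.]), array([444., 235.])]
0 -0.03 [array([344., 287.]), array([450., 286.])]
-0.011 0.0 [array([344., 236.]), array([432., 235.])]
-0.011 -0.01 [array([344., 280.]), array([436., 279.])]
-0.011 -0.02 [array([344., 329.]), array([441., 328.])]
-0.011 -0.03 [array([344., 382.]), array([447., 382.])]
```

```bash
python3 - <<'E'
from ov import *
from scipy.spatial.transform import Rotation as Ro
s=observe(); R=Ro.from_quat(s["tcp_rot"]).as_matrix(); p=np.array(s["tcp_pos"]); im=viewer.camera("scene")
u=px("scene",p).astype(int); x0,y0=u[0]-55,u[1]-50; k=7
c=cv2.resize(im[y0:y0+80,x0:x0+110,::-1],None,fx=k,fy=k,interpolation=cv2.INTER_CUBIC); c=cv2.convertScaleAbs(c,alpha=2,beta=20)
for a,b,z,col in((0,0,0,(0,0,255)),(.011,.0,0,(0,255,0)),(-.011,0,0,(255,0,0)),(0,0,-.0375,(0,255,255)),(-.024,0,0,(255,0,255))):
    q=(px("scene",p+R@[a,b,z])+.5-[x0,y0])*k; cv2.circle(c,tuple(q.astype(int)),3,col,-1)
cv2.imwrite("pics/s1.png",c)
E
```

```text
(no output)
```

View pics/s1.png

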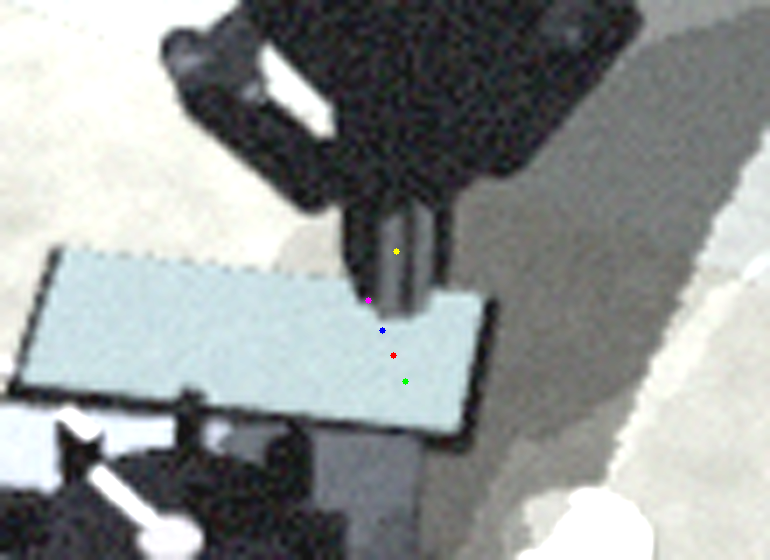

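Both cameras agree that the real tips sit about 25 mm behind the reported TCP: in the scene view the tip is at px (405,315), while the projected TCP level is at (405,381). The pads are about 14 mm thick there. I'll go down outside the lobes to TCP z 0.05, which is safe either way, and check again.

>>> step_arm(
  increments=[
    [-1,0,0,-0.03,0,0,0],
    [-1,0,0,-0.055,0,0,0],
    [-1,0,0,-0.063,0,0,0],
    [-1,0,0,-0.063,0,0,0],
    [-1,0,0,-0.063,0,0,0],
    [-1,0,0,-0.063,0,0,0],
  ],
)

```text
time: 3.25
tcp_pos: [0.442, -0.0519, 0.0489]
tcp_rot: [0.917, 0.399, 0.001, 0.001]
ft_force: [-0.5, -1.0, 0.1]
finger_gap: 0.0001
finger_force: 0.0
```

```bash
python3 - <<'E'
from ov import *
from scipy.spatial.transform import Rotation as Ro
np.set_printoptions(precision=4,suppress=True)
s=observe(); R=Ro.from_quat(s["tcp_rot"]).as_matrix(); p=np.array(s["tcp_pos"]); im=viewer.camera("scene"); im2=viewer.camera("wrist")
print(s["time"],p,s["ft_force"])
def drop(cam,im,x0,y0,w,h,k,f):
    c=cv2.resize(im[y0:y0+h,x0:x0+w,::-1],None,fx=k,fy=k,interpolation=cv2.INTER_CUBIC); c=cv2.convertScaleAbs(c,alpha=2,beta=20)
    for a,b,z,col in((.011,0,0,(0,255,0)),(.011,.007,-.025,(0,0,255)),(.011,-.007,-.025,(0,0,255)),(.011,0,-.0375,(0,255,255))):
        q=(f(p+R@[a,b,z])+.5-[x0,y0])*k; cv2.circle(c,tuple(q.astype(int)),2,col,-1)
    return c
u=px("scene",p).astype(int)
A=drop("scene",im,u[0]-50,u[1]-45,90,80,5,lambda q:px("scene",q))
i=viewer.camera_info("wrist"); W=np.array(i["world_to_cam"])
def fp(p):
    c=(W@np.r_[p,1])[:3]; r=np.hypot(*c[:2]); th=np.arctan2(r,c[2]); return np.array([i["cx"],i["cy"]])+np.array([i["fx"],i["fy"]])*th*c[:2]/r
B=drop("wrist",im2,240,200,85,100,4,fp)
cv2.imwrite("pics/d.png",np.hstack([A,B]))
E
```

```text
3.25 [ 0.442  -0.0519  0.0489] [-0.459  -1.0149  0.1488]
```

View pics/d.png

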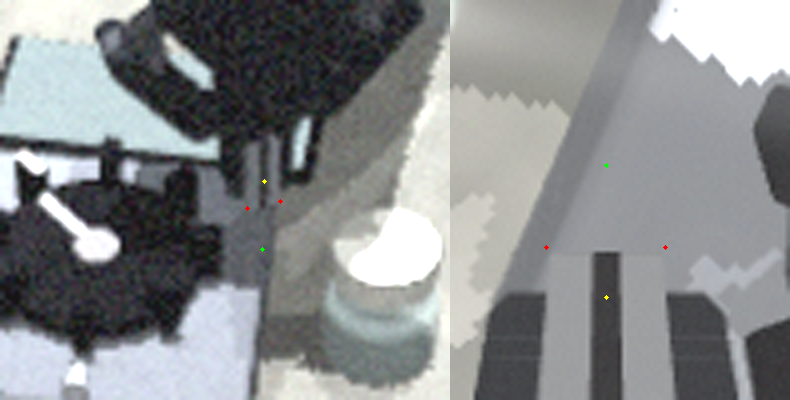

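The picture confirms the tips are about 26 mm behind the TCP, with pads ±7 mm: the red marks fall on the pad end at px (547..665,250). I'll lower 12 mm and ease inward into the gap.

>>> step_arm(
  increments=[
    [-1,0,0,-0.006,0,0,0],
    [-1,0,0,-0.012,0,0,0],
    [-1,0,0,-0.012,0,0,0],
    [-1,0.004,-0.003,-0.012,0,0,0],
    [-1,0.008,-0.006,-0.012,0,0,0],
    [-1,0.011,-0.009,-0.012,0,0,0],
    [-1,0.011,-0.009,-0.012,0,0,0],
    [-1,0.011,-0.009,-0.012,0,0,0],
  ],
)

```text
time: 4.15
tcp_pos: [0.452, -0.061, 0.0357]
tcp_rot: [0.917, 0.399, -0.0, -0.0]
ft_force: [0.2, 0.1, -0.7]
finger_gap: 0.0
finger_force: 0.0
```

```bash
cat > arc.py <<'E'
from h import *
import sys
# rows for arc from measured pose: r, start/end angle (deg), rows
def arc(end,n,r=.051,C=np.array([.4905,-.0955])):
    s=observe(); p=np.array(s["tcp_pos"]); d=p[:2]-C; a0=np.arctan2(d[1],d[0])%(2*np.pi); a1=np.radians(end)
    print("t",s["time"],"p",p.round(4),"r",np.hypot(*d).round(4),"ang",np.degrees(a0).round(1),"f",np.round(s["ft_force"],1))
    from scipy.spatial.transform import Rotation as Ro
    R=Ro.from_quat(s["tcp_rot"]).as_matrix(); y=-R[:2,1]; ya=np.arctan2(y[1],y[0])%(2*np.pi); print("tool ang",np.degrees(ya))
    for j in range(1,n+1):
        a=a0+(a1-a0)*j/n; q=C+r*np.array([np.cos(a),np.sin(a)])-p[:2]; print(q.round(4),round((a1-ya)*j/n,3))
E
python3 -c "
from arc import *
arc(182.1,6)"
```

```text
t 4.15 p [ 0.452  -0.061   0.0357] r 0.0517 ang 138.1 f [ 0.2  0.1 -0.7]
tool ang 137.06595001402115
[-0.0035 -0.0056] 0.131
[-0.0069 -0.0112] 0.262
[-0.0095 -0.0172] 0.393
[-0.0113 -0.0234] 0.524
[-0.0123 -0.0299] 0.655
[-0.0125 -0.0364] 0.786
```

>>> step_arm(
  increments=[
    [-1,-0.002,-0.003,0,0,0,0.07],
    [-1,-0.0035,-0.0056,0,0,0,0.131],
    [-1,-0.0069,-0.0112,0,0,0,0.262],
    [-1,-0.0095,-0.0172,0,0,0,0.393],
    [-1,-0.0113,-0.0234,0,0,0,0.524],
    [-1,-0.0123,-0.0299,0,0,0,0.655],
    [-1,-0.0125,-0.0364,0,0,0,0.786],
    [-1,-0.0125,-0.0364,0,0,0,0.786],
  ],
)

```text
time: 4.95
tcp_pos: [0.4392, -0.0981, 0.0356]
tcp_rot: [0.694, 0.72, -0.0, -0.0]
ft_force: [0.5, -0.5, -0.0]
finger_gap: 0.0
finger_force: 0.0
```

```bash
python3 - <<'E'
from arc import *
for _ in range(3): viewer.camera("scene")
arc(227.1,6)
im=viewer.camera("scene"); im2=viewer.camera("top")
for c,i_ in(("scene",im),("top",im2)):
    print(c,[(round(x["p"],2),toworld(c,x["centre"]).round(4)) for x in nets.look_for("index_lobe",c)[:2]])
a=cv2.resize(im[125:205,220:320,::-1],None,fx=4,fy=4,interpolation=cv2.INTER_CUBIC)
b=cv2.resize(im2[210:290,270:370,::-1],None,fx=4,fy=4,interpolation=cv2.INTER_CUBIC)
cv2.imwrite("pics/e.png",np.hstack([a,b]))
E
```

```text
t 5.1 p [ 0.4394 -0.0969  0.0357] r 0.0511 ang 181.6 f [0.1 0.1 0.2]
tool ang 181.921223910942
[ 0.0007 -0.0067] 0.131
[ 0.0022 -0.0133] 0.263
[ 0.0046 -0.0196] 0.394
[ 0.0078 -0.0255] 0.526
[ 0.0117 -0.031 ] 0.657
[ 0.0163 -0.0359] 0.789
scene [(0.69, array([ 0.4909, -0.0958,  0.0574]))]
top [(0.52, array([ 0.524 , -0.0889,  0.0604])), (0.16, array([ 0.3322, -0.0927,  0.0085]))]
```

View pics/e.png

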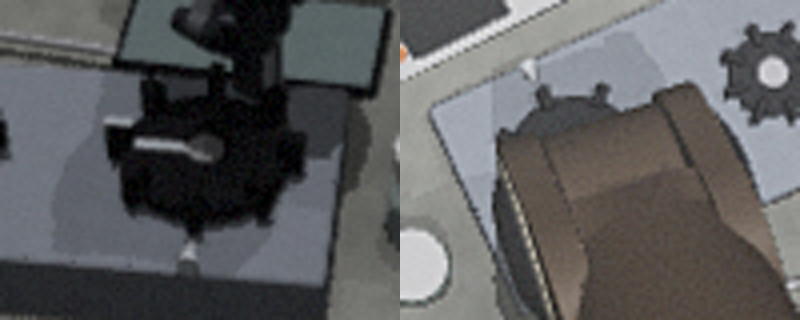

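The scene crop shows the rib running from the hub at (207,147) to the left, with its lobe at (120,122). That is the −90° lobe, so the first click worked with no residual force. Next click.

>>> step_arm(
  increments=[
    [-1,0.0003,-0.0033,0,0,0,0.065],
    [-1,0.0007,-0.0067,0,0,0,0.131],
    [-1,0.0022,-0.0133,0,0,0,0.263],
    [-1,0.0046,-0.0196,0,0,0,0.394],
    [-1,0.0078,-0.0255,0,0,0,0.526],
    [-1,0.0117,-0.031,0,0,0,0.657],
    [-1,0.0163,-0.0359,0,0,0,0.789],
    [-1,0.0163,-0.0359,0,0,0,0.789],
  ],
)

```text
time: 6.1
tcp_pos: [0.4563, -0.1335, 0.0356]
tcp_rot: [0.364, 0.932, 0.0, 0.0]
ft_force: [0.1, -0.0, 0.5]
finger_gap: 0.0003
finger_force: 0.0
```

```bash
cat > rib.py <<'E'
from h import *
def rib(im):
    # bright, low-saturation pixels, by expected index position for each candidate angle
    g=im.astype(int).min(2); C=np.array([.4905,-.0955]); out=[]
    for d in range(-150,31,5):
        a=.429+np.radians(d); e=np.array([np.cos(a),np.sin(a)]); v=[]
        for r in np.linspace(.014,.034,8):
            u=px("scene",np.r_[C+r*e,.0615]).round().astype(int); v.append(g[u[1],u[0]])
        out.append((float(np.mean(v)),d))
    return sorted(out)[::-1][:4]
E
python3 - <<'E'
from arc import *
from rib import rib
print("before",rib(cv2.imread("pics/scene0.png")))
for _ in range(6): im=viewer.camera("scene")
save("s3.png",im); print("now",rib(im)); arc(272.1,7)
E
```

```text
before [(157.25, -130), (135.25, -135), (109.625, -125), (73.625, -120)]
now [(139.625, -45), (121.25, -40), (95.0, -50), (64.875, -35)]
t 6.4 p [ 0.4556 -0.1328  0.0358] r 0.0511 ang 226.9 f [ 0.1  0.4 -0.8]
tool ang 227.25349301039202
[ 0.0045 -0.0036] 0.112
[ 0.0093 -0.0068] 0.224
[ 0.0144 -0.0094] 0.335
[ 0.0198 -0.0114] 0.447
[ 0.0253 -0.0128] 0.559
[ 0.031  -0.0135] 0.671
[ 0.0368 -0.0137] 0.783
```

The rib is at −45° and the wheel has settled for more than 0.3 s. Now the last click.

>>> step_arm(
  increments=[
    [-1,0.0022,-0.0018,0,0,0,0.056],
    [-1,0.0045,-0.0036,0,0,0,0.112],
    [-1,0.0093,-0.0068,0,0,0,0.224],
    [-1,0.0144,-0.0094,0,0,0,0.335],
    [-1,0.0198,-0.0114,0,0,0,0.447],
    [-1,0.0253,-0.0128,0,0,0,0.559],
    [-1,0.031,-0.0135,0,0,0,0.671],
    [-1,0.0358,-0.0137,0,0,0,0.763],
  ],
)

```text
time: 7.2
tcp_pos: [0.492, -0.147, 0.0358]
tcp_rot: [-0.011, 1.0, -0.0, 0.0]
ft_force: [0.5, 0.4, -0.2]
finger_gap: -0.0
finger_force: 0.0
```

```bash
python3 - <<'E'
from arc import *
from rib import rib
for _ in range(6): im=viewer.camera("scene")
save("s4.png",im); print("now",rib(im)); arc(272.1,1)
E
```

```text
now [(154.625, -5), (127.875, -10), (116.875, 0), (71.375, 5)]
t 7.5 p [ 0.4912 -0.1467  0.0357] r 0.0512 ang 270.8 f [-0.5  0.4  0. ]
tool ang 270.91889320722646
[0.0011 0.0002] 0.021
```

>>> step_arm(
  increments=[
    [-1,0,-0.006,0,0,0,0],
    [-1,0,-0.012,0,0,0,0],
    [-1,0,-0.012,0.03,0,0,0],
    [-1,0,-0.012,0.07,0,0,0],
    [-1,0,-0.012,0.12,0,0,0],
    [-1,-0.05,-0.012,0.15,0,0,0],
    [-1,-0.1,-0.012,0.15,0,0,0],
    [-1,-0.1,-0.012,0.15,0,0,0],
  ],
)

```text
time: 8.3
tcp_pos: [0.3861, -0.1612, 0.1851]
tcp_rot: [-0.006, 1.0, -0.002, -0.003]
ft_force: [0.4, -1.7, -0.5]
finger_gap: 0.0002
finger_force: 0.0
```

```bash
python3 - <<'E'
from arc import *
from rib import rib
for _ in range(6): im=viewer.camera("scene")
print("now",rib(im)); t=viewer.camera("top"); arc(272.1,1)
a=cv2.resize(im[105:225,180:330,::-1],None,fx=2.6,fy=2.6,interpolation=cv2.INTER_CUBIC)
b=cv2.resize(t[190:310,260:410,::-1],None,fx=2.6,fy=2.6,interpolation=cv2.INTER_CUBIC)
cv2.imwrite("pics/f.png",np.hstack([a,b]))
E
```

```text
now [(168.5, -5), (139.125, -10), (126.625, 0), (76.875, 5)]
t 8.65 p [ 0.3929 -0.1582  0.1857] r 0.116 ang 212.7 f [0.7 0.9 0. ]
tool ang 271.1352329804261
[0.0995 0.0117] 0.017
```

View pics/f.png

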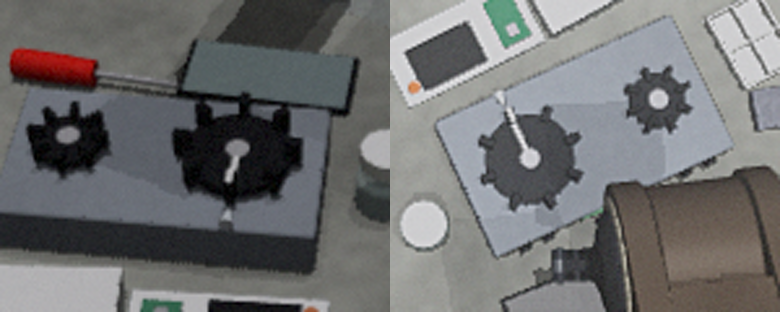

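The rib points from the hub at (530,158) to the cone at (500,98) in the top view. The box hasn't moved, nothing else has shifted and the hand is clear, so I'm handing in.

```bash
python3 -c "
from h import *
print(order.finish_job())"
```

```text
the job is handed in; nothing more can be done
None
```

The job is handed in: the wheel went three clicks counter-clockwise, settling in the click before the mark, and the index lobe now rests at the pointer; the final pictures show nothing else moved and the hand clear (no verdict came back).

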